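Load and lock a sample cartridge in a bench analyser

ROBOT

A 6-joint arm with a two-finger parallel gripper is mounted at the origin on the work surface. World frame = base frame: x ahead of the robot, y to its left, z up, the work surface at z = 0. Lengths are in m, angles in degrees, forces in N, time in s.
With the tool pointing down it reaches from about 0.3 to 0.75 m from the base axis. Payload 8.5 kg.
Tool frame: the origin (TCP) lies on the centre line of the jaws, within the pads' length; the fingertips stand 17 mm ahead of it and the grasp point (between the pads) lies 2 mm behind it; z points along the fingers, y is the line along which they close (so a half turn about z gives the same grasp; the last joint's range is limited). The gripper opens to 85 mm and grips with 20 to 120 N. Pads are 22 mm wide; open, the fingers measure 114 mm over their backs; the gripper's body (76 mm by 85 mm) begins 54 mm behind the grasp point. The pads swing forward as they close: fully open they stand 13 mm farther back than shut.
Start: joints at [60.946, 21.807, 74.336, -0, 83.858, -12.336], TCP at [0.158, 0.527, 0.248] pointing down, gripper open.
Joint ranges: [-178.18, 178.18], [-50.72, 133.34], [12.68, 142.11], [-81.47, 261.47], [9.98, 163.14], [-165.26, 165.26]. Speed limits (degrees/s): [136.94, 136.94, 180, 180, 180, 180].

INTERFACE

Orientations are given as a 3x3 rotation matrix whose columns are the frame's x, y, z axes.
In Python, from rig import env gives the robot as it stands.
- The arm moves only by the shell command python3 -m handwheel 'ROWS' [OPENING] [FORCE]. ROWS is JSON, a list that holds one entry, the list of rows, each a list of 4 numbers: the shift along the tool's x, y, z in m, then the turn about the tool's z in rad. In form: [[[x, y, z, roll], ...]]. A call has 1 to 5 rows; each row shifts and turns the commanded pose from where the row before left it, along the tool's axes as they then stand; what a row does not reach is not made up. A row lasts 1/12 s, in which the tool goes at most 41.7 mm and 7.16 degrees, less where a joint would pass 70% of its speed; a pose out of reach is approached as far as the arm can. A call is refused whole if a number of a shift passes 0.0417 or a number of a turn 0.125, either way. A call with a gripper value outside its range is refused whole. OPENING is the opening in per cent of the stroke, from 0 (shut) to 100 (fully open), set as the call begins (- or left out, the last holds). The fingers move at their own pace and stop on an object; FORCE is the grip in N (left out, the last holds). Time passes only in rows, so rows that do not move let the fingers close. It gives the time, the measured TCP pose, the force and the opening at its end, in the units of the state.
- env.observe(): the state, without advancing time (a new reading comes with each control period).
- env.get_image(name): name is "scene" or "side" or "wrist"; returns (picture, depth): 420x560x3 uint8, red, green, blue; 420x560 float32, m along the optical axis (not along the pixel's ray), 0 where there is no reading.
- env.camera_params(name): a dict with "K" (3x3 intrinsics, pixels), "D" ([k1, k2, p1, p2, k3] as OpenCV has them; the pictures are not rectified), "rvec" (rotation vector, rad) and "tvec" (3), from world to camera coordinates, as OpenCV has them. Camera axes: x right, y down, z forward; pixel columns grow to the right and rows downward; lengths in m; the calibration is good to about 2 mm. A picture is of the moment at which its call begins: read the wrist's pose just before it. camera_params takes no time and is no camera call; for the wrist camera it gives the pose at the moment of the call.
- env.close_job(): hands the job in, once; it reports no verdict.
The state is a dict: "time_s": time; "q": joint angles; "qvel": joint speeds; "joint_efforts": joint torques, N m; "position": TCP position; "tool_rot": TCP orientation; "ft_force": force on the tool from outside, world axes, zero at the start; "wrist_torque": the same for the moment, N m; "grip_width": finger opening in m.
Only numpy, scipy, OpenCV 4.12 (cv2) and the standard library are available. Lean on these libraries where they do the work, as an engineer would, in place of code of your own. Each camera call takes 0.05 s, during which the arm holds its last target. There are 200 camera calls.

TASK

Load the cartridge with the orange handle into the analyser's sloping port: swing the lock ring open by its red lever if it is in the way of the ears, push the cartridge down on the stiff sliding seat until its flange lies flush on the port's face, then swing the lever all the way to the red mark so that the ring locks over the ears. Leave the other two cartridges in the rack and do not shift or tip anything else on the bench.

Things in the scene. Friction and masses are not known exactly. Their poses are not given: they have to be found in the camera images.
- cartridge_orange: the one to load, in any of the 3 pockets; orange grip. 118 mm tall, origin at the foot's centre, z up. Steel body 44 (x) x 30 (y) mm to z = 50 (lowest 12 mm narrower); flange z = 50 to 58: 60 mm disc with two ears, 88 mm over all along x, 16 mm wide; upright grip plate 40 (x) x 14 (y) mm, z = 58 to 118. A half turn about z makes no difference.
- cartridge_white: cartridge of the same shape and size with a white grip; it stays in the rack. Origin at the foot's centre, z up.
- cartridge_blue: cartridge of the same shape and size with a blue grip; it stays in the rack. Origin at the foot's centre, z up.
- rack: fixed grey rack, 100 (x) x 230 (y) x 30 mm, origin under its centre. Three pockets 48 (x) x 34 (y) mm at y = -70, 0, +70 mm, floors 6 mm above the bench; cartridges stand upright in them, ears along the rack's x. Rack and analyser may change sides.
- analyser: fixed white and grey instrument, 160 mm wide (y), x from -35 to +183 mm (port block overhangs to -60, lever to about -110 mm); origin on the bench under the port's mouth, x away from the operator. A console 131 mm high stands at x = 108 to 183 mm.
- port: white port block, face 130 x 130 mm. Origin: centre of the mouth on the face, 125 mm above the bench. z points out along the port's axis, 28 degrees from vertical towards the analyser's -x; x up the slope, y left. Hole 48 (x) x 34 (y) mm: the cartridge goes in along -z, its x along the port's x (either way round). Home: flange on the face, cartridge origin at port z = -50 mm.
- seat (a joint): rubber seat in the port, sliding along its axis (m): 0 = raised (top 30 mm below the face), 0.020 = cartridge home, stop at 0.022. About 5 N moves it and it stays where pushed: a cartridge merely dropped in stands 20 mm proud. Raised at the start.
- lock_ring (a joint): aluminium ring on the port's face, turning about the port's z (rad): 0 = open (lever at green mark, left), 1.31 = locked (red mark, right); starts anywhere between, stays where left, 2.5 N at the post turns it. 112 mm wide, top 17 mm above the face. Its two inner lips (66 mm apart, 11 mm above the face) pass the ears only below 0.6 rad; it cannot cross a half-inserted cartridge.
- lever_post (a point): top centre of the round red post on the ring's lever: 16 mm thick, along the port's z from 15 to 60 mm above the face, 88 mm from the port's axis. At joint value q it stands at 142.5 degrees + q about the port's z, counted from the port's x.
- juice_bottle: bystander: brown bottle with red cap, 56 mm wide, 180 mm tall, origin under its centre.
- syrup_jar: bystander: brown jar with black lid, 60 mm wide, 100 mm tall, origin under its centre.
- milk_bottle: bystander: white bottle, 60 mm wide, 160 mm tall, origin under its centre.
- tea_bowl: bystander: small white bowl, 84 mm wide, 45 mm tall, origin under its centre.
- steel_pot: bystander: steel pot, 120 mm wide, 100 mm tall, origin under its centre.
- calculator: bystander: flat grey calculator, 130 x 80 x 18 mm, origin under its centre.
There are look-alikes about, which are no part of the job. What is shaped like the cartridge_orange but pink or turquoise is not meant.

How it is judged (in metres and radians):
On the way, in this order (a step that is already met when the one before it is completed fails the run):
1. the orange cartridge is pushed fully home in the port while the ring is not locked (z of cartridge_orange in the frame of port below -0.047 m and x of cartridge_orange in the frame of port between -0.004 and 0.004 m and y of cartridge_orange in the frame of port between -0.004 and 0.004 m and angle between the z axis of cartridge_orange and the z axis of port, either way round below 0.08 rad and value of joint lock_ring below 0.9 rad), for 0.2 s.
2. the ring is turned to locked over the home cartridge (z of cartridge_orange in the frame of port below -0.047 m and x of cartridge_orange in the frame of port between -0.004 and 0.004 m and y of cartridge_orange in the frame of port between -0.004 and 0.004 m and angle between the z axis of cartridge_orange and the z axis of port, either way round below 0.08 rad and value of joint lock_ring above 1.15 rad), for 0.2 s.
At the end, for the whole second after the job is handed in: The orange cartridge sits in the port, its foot at least 47 mm below the face (50 mm is home), within 4 mm of the axis and 0.08 rad of its direction, at rest; the seat is pushed down past 16.5 mm; the lock ring stands beyond 1.15 rad (1.31 is the stop) (all of step 2 and value of joint seat above 0.0165 m and linear speed of cartridge_orange below 0.02 m/s); the robot touches nothing.
It fails at once if a bystander is shifted more than 30 mm or tipped over (distance of any of juice_bottle, syrup_jar, milk_bottle, tea_bowl, steel_pot, calculator from where it was at the start of the episode above 0.03 m or angle between any of juice_bottle, syrup_jar, milk_bottle, tea_bowl, steel_pot, calculator's own z axis and vertical above 0.4 rad).
It fails at once if the white or blue cartridge is taken out of its place (moved more than 20 mm) (distance of any of cartridge_white, cartridge_blue from where it was at the start of the episode above 0.02 m).
It also fails if it takes over 69 s, if anything falls off the work surface, if the arm or the gripper's body presses on something with over 40 N, if the wrist force passes 120 N, or if a joint passes its speed limit or range.

## Working session

There is one attempt and no reset: what is moved stays moved. The work goes in short steps, Python scripts to look and compute and a shell command to move; the robot and the scene stay as the last step left them, time stands still between calls to the robot, and variables do not carry over. Pictures are saved under pics/ and viewed, on a budget of 10 in all, crops included, one or two more only if the job needs it, and the job is handed in when it is done.

```bash
ls; mkdir -p pics; python3 - <<'E'
from rig import env
import cv2,numpy as np
o=env.observe();print({k:np.round(v,3).tolist() for k,v in o.items()})
ims=[]
for n in("scene","side"):
    p,d=env.get_image(n);c=env.camera_params(n)
    np.savez(f"pics/{n}.npz",p=p,d=d,K=c["K"],D=c["D"],r=c["rvec"],t=c["tvec"])
    cv2.imwrite(f"pics/{n}0.png",p[:,:,::-1]);print(n,c,(d>0).mean())
E
```

```text
pics
{'time_s': 0.0, 'q': [60.946, 21.841, 74.385, 0.0, 83.856, -12.335], 'qvel': [-0.031, 0.027, -0.07, -0.005, -0.075, 0.04], 'joint_efforts': [-0.002, -44.847, -23.128, -0.0, 0.005, -0.0], 'position': [0.158, 0.527, 0.248], 'tool_rot': [[-0.958, 0.288, -0.001], [0.288, 0.958, -0.001], [0.0, -0.001, -1.0]], 'ft_force': [1.262, 0.237, -0.412], 'wrist_torque': [-0.03, 0.027, -0.013], 'grip_width': 0.085}
scene {'K': array([[445.71626119,   0.        , 281.12724555],
       [  0.        , 445.71626119, 219.89517883],
       [  0.        ,   0.        ,   1.        ]]), 'D': array([-0.10143401,  0.        ,  0.        ,  0.        ,  0.        ]), 'rvec': array([ 0.71027328,  2.74931199, -0.90037111]), 'tvec': array([ 0.48914551, -0.1627675 ,  1.78495452])} 0.9947321428571428
side {'K': array([[463.73604771,   0.        , 283.77217808],
       [  0.        , 463.73604771, 198.87125563],
       [  0.        ,   0.        ,   1.        ]]), 'D': array([-0.14321305,  0.        ,  0.        ,  0.        ,  0.        ]), 'rvec': array([ 2.11224278, -0.61427921,  0.3495932 ]), 'tvec': array([-0.45981941,  0.25317318,  1.34608727])} 0.9958971088435374
```

View pics/scene0.png

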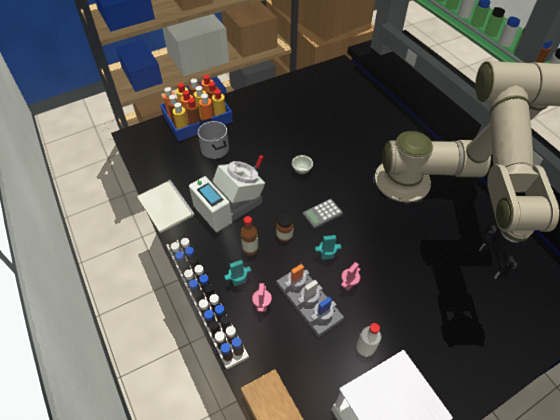

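View pics/side0.png

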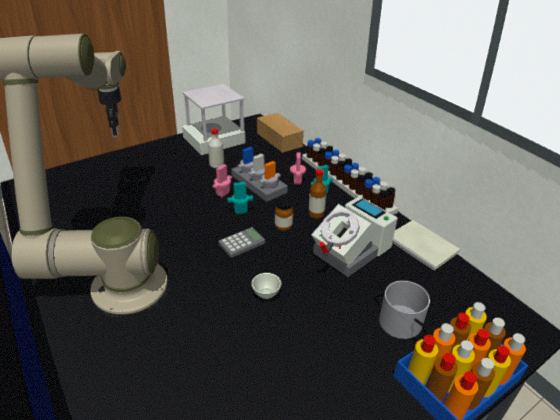

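The scene view shows the orange grip at about (298,271), white at (311,287), blue at (325,305), the port at about (240,180) and the red lever at (259,161). In the side view the lever is at (322,247) and the port mouth at (340,228). Next I'll turn these into world points.

```bash
cat > h.py <<'E'
import numpy as np,cv2
from scipy import ndimage
def cloud(p,d,K,D,r,t):
    h,w=d.shape;u,v=np.meshgrid(np.arange(w),np.arange(h))
    n=cv2.undistortPoints(np.stack([u,v],-1).reshape(-1,1,2).astype(float),K,D).reshape(h,w,2)
    c=np.dstack([n*d[...,None],d]);R=cv2.Rodrigues(r)[0]
    return (c-t)@R
def load(n):
    z=np.load(f"pics/{n}.npz");return z["p"],z["d"],cloud(z["p"],z["d"],z["K"],z["D"],z["r"],z["t"])
def snap(env,n,f):
    c=env.camera_params(n);p,d=env.get_image(n)
    np.savez(f"pics/{f}.npz",p=p,d=d,K=c["K"],D=c["D"],r=c["rvec"],t=c["tvec"]);cv2.imwrite(f"pics/{f}.png",p[:,:,::-1]);return load(f)
def hue(p,lo,hi,s=110,v=70):
    h=cv2.cvtColor(p,cv2.COLOR_RGB2HSV);H=h[...,0].astype(int)
    m=(H>=lo)&(H<=hi) if lo<=hi else (H>=lo)|(H<=hi)
    return m&(h[...,1]>s)&(h[...,2]>v)
E
python3 - <<'E'
from h import *
for n in("scene","side"):
    p,d,X=load(n);print(n)
    def comps(nm,m):
        l,k=ndimage.label(m)
        for i in range(1,k+1):
            q=l==i
            if q.sum()>=6:
                x=X[q];v,u=np.argwhere(q).mean(0);print(nm,int(u),int(v),q.sum(),'med',np.median(x,0).round(3),'ztop',np.percentile(x[:,2],95).round(3),'std',x.std(0).round(3))
    W=(X[...,0]>.1)&(X[...,0]<.85)&(abs(X[...,1])<.7)&(X[...,2]>.02)&(X[...,2]<.3)
    comps('orange',hue(p,6,16)&W);comps('blue',hue(p,105,122)&W);comps('red',hue(p,172,4,130)&W);comps('teal',hue(p,82,98)&W)
    # objects above table
    comps('blob',W)
E
```

```text
scene
orange 205 109 200 med [ 0.559 -0.665  0.093] ztop 0.126 std [0.015 0.012 0.024]
orange 192 113 154 med [ 0.623 -0.665  0.101] ztop 0.129 std [0.012 0.01  0.025]
orange 284 228 80 med [0.562 0.027 0.07 ] ztop 0.079 std [0.014 0.011 0.007]
orange 248 233 218 med [0.693 0.013 0.121] ztop 0.15 std [0.013 0.01  0.016]
orange 297 272 152 med [0.622 0.214 0.11 ] ztop 0.127 std [0.012 0.005 0.02 ]
orange 284 393 295 med [0.837 0.509 0.08 ] ztop 0.084 std [0.007 0.044 0.003]
blue 223 115 161 med [ 0.484 -0.646  0.048] ztop 0.063 std [0.028 0.014 0.013]
blue 186 129 207 med [ 0.666 -0.646  0.044] ztop 0.062 std [0.033 0.012 0.013]
blue 324 304 136 med [0.607 0.353 0.116] ztop 0.128 std [0.012 0.004 0.019]
red 217 93 42 med [ 0.494 -0.677  0.15 ] ztop 0.156 std [0.006 0.009 0.007]
red 191 102 54 med [ 0.614 -0.673  0.149] ztop 0.157 std [0.007 0.008 0.009]
red 259 161 46 med [ 0.51  -0.26   0.122] ztop 0.137 std [0.008 0.004 0.013]
red 247 220 64 med [0.687 0.005 0.179] ztop 0.185 std [0.007 0.007 0.006]
red 374 327 87 med [0.538 0.499 0.159] ztop 0.164 std [0.007 0.007 0.004]
teal 209 1
[... 4541 characters left out ...]

blob 248 230 8 med [0.419 0.018 0.021] ztop 0.023 std [0.002 0.006 0.001]
blob 251 233 10 med [ 0.417 -0.005  0.021] ztop 0.022 std [0.006 0.003 0.001]
blob 258 236 6 med [ 0.431 -0.034  0.021] ztop 0.024 std [0.003 0.004 0.002]
blob 231 240 6 med [ 0.344 -0.001  0.022] ztop 0.023 std [0.002 0.004 0.001]
blob 249 241 6 med [ 0.391 -0.04   0.022] ztop 0.024 std [0.003 0.004 0.001]
blob 265 283 394 med [ 0.334 -0.228  0.035] ztop 0.045 std [0.025 0.027 0.008]
blob 404 305 2029 med [ 0.584 -0.532  0.07 ] ztop 0.098 std [0.042 0.044 0.024]
blob 435 342 1697 med [ 0.501 -0.686  0.124] ztop 0.155 std [0.073 0.014 0.041]
blob 483 313 12 med [ 0.687 -0.698  0.122] ztop 0.134 std [0.006 0.002 0.006]
```

```bash
R='[[[-0.0268,-0.03,0,0],[-0.0268,-0.03,0,0],[-0.0268,-0.03,0,0],[-0.0268,-0.03,0,0],[-0.0268,-0.03,0,0]]]'
python3 -m handwheel '[[[-0.0268,-0.03,0,0],[-0.0268,-0.03,0,0],[-0.0268,-0.03,0,0],[-0.0268,-0.03,0,0],[-0.0268,-0.03,0,0]]]' 0
python3 -m handwheel '[[[-0.0268,-0.03,0,0],[-0.0268,-0.03,0,0],[-0.0268,-0.03,0,0],[-0.0268,-0.03,0,0],[-0.0268,-0.03,0,0]]]'
python3 -m handwheel '[[[-0.0268,-0.03,0,0],[-0.0268,-0.03,0,0],[-0.0268,-0.03,0,0],[-0.0268,-0.03,0,0],[-0.0268,-0.03,0,0]]]'
python3 -m handwheel '[[[-0.0268,-0.03,0,0],[-0.0268,-0.03,0,0],[-0.0268,-0.03,0,0],[-0.0268,-0.03,0,0],[0,0,0,0]]]'
python3 - <<'E'
from h import *
from rig import env
print(env.observe()["position"],env.observe()["tool_rot"].round(3))
p,d,X=snap(env,"wrist","w1")
c=env.camera_params("wrist");print(-cv2.Rodrigues(c["rvec"])[0].T@c["tvec"])
E
```

```text
time_s: 0.52
position: [0.2434, 0.3428, 0.2481]
tool_rot: [[-0.958, 0.287, -0.0], [0.287, 0.958, -0.0], [0.0, -0.0, -1.0]]
ft_force: [0.8, 0.6, 0.1]
grip_width: 0.0253
time_s: 0.93
position: [0.3287, 0.1605, 0.2483]
tool_rot: [[-0.958, 0.287, 0.0], [0.287, 0.958, 0.0], [-0.0, 0.0, -1.0]]
ft_force: [0.4, 0.2, 0.7]
grip_width: -0.0001
time_s: 1.35
position: [0.414, -0.022, 0.2483]
tool_rot: [[-0.958, 0.288, -0.0], [0.288, 0.958, 0.0], [0.0, 0.0, -1.0]]
ft_force: [0.8, 1.0, -0.3]
grip_width: -0.0002
time_s: 1.77
position: [0.4838, -0.1713, 0.2472]
tool_rot: [[-0.956, 0.292, -0.0], [0.292, 0.956, -0.001], [-0.0, -0.001, -1.0]]
ft_force: [-0.6, -0.2, -1.0]
grip_width: -0.0002
[ 0.4837754  -0.17129787  0.24719153] [[-0.956  0.292 -0.   ]
 [ 0.292  0.956 -0.001]
 [-0.    -0.001 -1.   ]]
[ 0.41002009 -0.14608944  0.37289673]
```

View pics/w1.png

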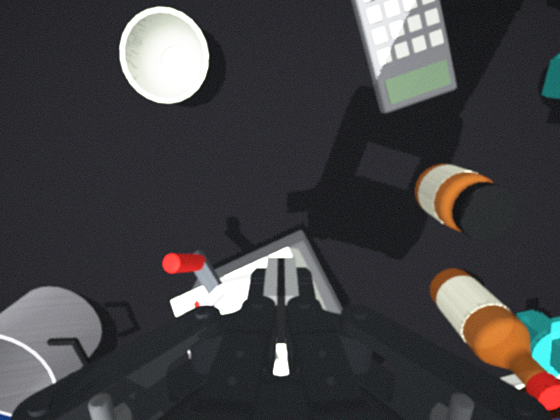

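The view is blocked by the fingers. It shows the red post at (180,262) and the port block's edge at (300,240). I'll move farther out so the camera sits over the port.

```bash

python3 -m handwheel '[[[-0.033,-0.0075,-0.01,0],[-0.033,-0.0075,-0.01,0],[-0.033,-0.0075,-0.01,0],[-0.033,-0.0075,-0.01,0],[-0.033,-0.0075,-0.01,0]]]' >/dev/null
python3 -m handwheel '[[[-0.033,-0.0075,-0.01,0],[0,0,0,0],[0,0,0,0],[0,0,0,0]]]'
python3 - <<'E'
from h import *
from rig import env
p,d,X=snap(env,"wrist","w2")
l,k=ndimage.label(hue(p,172,4,130))
for i in range(1,k+1):
    q=l==i
    if q.sum()>60: v,u=np.argwhere(q).mean(0);print('red',int(u),int(v),q.sum(),np.median(X[q],0).round(4),X[q].min(0).round(3),X[q].max(0).round(3))
# planar fit: points with normals 28deg, RANSAC on bright grey pts
m=(X[...,2]>.06)&(X[...,2]<.175)&(d>0)&(X[...,0]>.45)&(X[...,0]<.72)&(X[...,1]<-.12)&(X[...,1]>-.4)
P=X[m];rng=np.random.default_rng(0);best=None
for _ in range(1500):
    a=P[rng.choice(len(P),3)];n=np.cross(a[1]-a[0],a[2]-a[0]);s=np.linalg.norm(n)
    if s<1e-4: continue
    n/=s;n*=np.sign(n[2])
    if abs(n[2]-np.cos(np.radians(28)))>.03: continue
    for_=np.abs((P-a[0])@n)<.0015
    if best is None or for_.sum()>best[0]: best=(for_.sum(),n,a[0],for_)
Q=P[best[3]];c=Q.mean(0);n=np.linalg.svd(Q-c)[2][2];n*=np.sign(n[2])
print(best[0],len(P),'n',n,'c',c,'tilt',np.degrees(np.arccos(n[2])),'yaw',np.degrees(np.arctan2(-n[1],-n[0])),'plane z at c',c)
h=(X-c)@n
print(np.histogram(h[m],bins=np.arange(-.06,.08,.004)))
E
```

```text
time_s: 2.57
position: [0.6582, -0.2647, 0.3076]
tool_rot: [[-0.958, 0.287, -0.002], [0.287, 0.958, 0.001], [0.002, 0.001, -1.0]]
ft_force: [0.3, -0.4, -0.4]
grip_width: -0.0
red 227 29 912 [ 0.5075 -0.2664  0.1277] [ 0.447 -0.292 -0.001] [ 0.586 -0.243  0.433]
9813 27464 n [-0.46240936 -0.07624972  0.88338189] c [ 0.60447681 -0.22946284  0.12948251] tilt 27.94695085736817 yaw 9.363615712063954 plane z at c [ 0.60447681 -0.22946284  0.12948251]
(array([ 731, 2589,  205,  122,  130,  162,  187,  968,  206,  205,  217,
        230,  250,  244, 5351, 5186,  325,  370, 1119, 5112,   51,   46,
         49,   62,   63,   59,   65,   71,   57,  174,  109,    0,    0,
          0]), array([-6.00000000e-02, -5.60000000e-02, -5.20000000e-02, -4.80000000e-02,
       -4.40000000e-02, -4.00000000e-02, -3.60000000e-02, -3.20000000e-02,
       -2.80000000e-02, -2.40000000e-02, -2.00000000e-02, -1.60000000e-02,
       -1.20000000e-02, -8.00000000e-03, -4.00000000e-03,  5.55111512e-17,
        4.00000000e-03,  8.00000000e-03,  1.20000000e-02,  1.60000000e-02,
        2.00000000e-02,  2.40000000e-02,  2.80000000e-02,  3.20000000e-02,
        3.60000000e-02,  4.00000000e-02,  4.40000000e-02,  4.80000000e-02,
        5.20000000e-02,  5.60000000e-02,  6.00000000e-02,  6.40000000e-02,
        6.80000000e-02,  7.20000000e-02,  7.60000000e-02]))
```

View pics/w2.png

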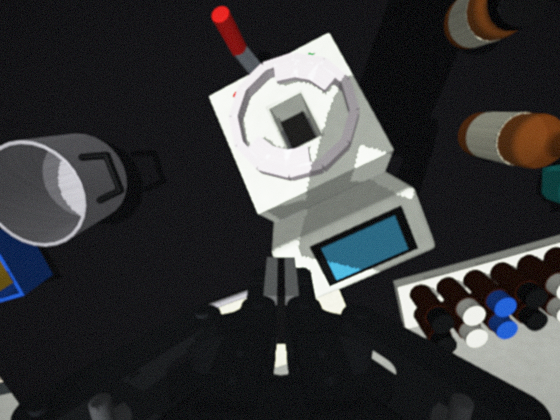

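The wrist view shows the port hole at (296,122), the ring centred at about (296,117), the post running from (222,15) to (245,60), the red mark at (235,95) and the green mark at (311,53). Next I'll fit the ring's circle in the port plane, and the lever angle.

```bash
cat >> h.py <<'E'
def axes(yaw,tilt=28):
    y,t=np.radians([yaw,tilt]);e=np.array([np.cos(y),np.sin(y),0])
    z=-np.sin(t)*e+np.array([0,0,np.cos(t)]);x=np.cos(t)*e+np.array([0,0,np.sin(t)])
    return np.c_[x,np.cross(z,x),z]
E
python3 - <<'E'
from h import *
from scipy.optimize import least_squares
p,d,X=load("w2")
c=np.array([.60448,-.22946,.12948]);A=axes(9.36)
L=(X-c)@A; B=L[...,2]
ok=(d>0)&(abs(L[...,0])<.12)&(abs(L[...,1])<.12)&~hue(p,172,4,130)
r=L[ok&(B>.0145)&(B<.020)];print(len(r),r.mean(0))
# outer edge: farthest point per angle bin
def circ(q,c0):
    for _ in range(4):
        a=np.arctan2(*(q[:,:2]-c0).T[::-1]);rr=np.linalg.norm(q[:,:2]-c0,axis=1)
        E=[]
        for b in np.arange(-np.pi,np.pi,.1):
            s=(a>=b)&(a<b+.1)&(rr<.062)
            if s.sum()>5:i=np.where(s)[0][np.argmax(rr[s])];E.append(q[i,:2])
        E=np.array(E);s=least_squares(lambda v:np.linalg.norm(E-v[:2],axis=1)-v[2],[*c0,.056],loss='soft_l1',f_scale=.001);c0=s.x[:2]
    return s.x,np.abs(s.fun).mean(),len(E)
s=circ(r,np.median(r[:,:2],0));print('ring',s)
# hole: deep pts
f=ok&(abs(B)<.003)
hm=ok&(B<-.006)&(np.hypot(L[...,0]-s[0][0],L[...,1]-s[0][1])<.03)
H=L[hm];print('hole mean',H.mean(0),H.min(0),H.max(0))
# face corner box
F=L[f];print('face',np.percentile(F,[.5,99.5],axis=0))
rc=cv2.minAreaRect(F[:,:2].astype(np.float32)*1000);print(rc)
o=c+A@np.array([s[0][0],s[0][1],0]);print('origin',o)
red=hue(p,172,4,130)&(d>0);R=(X[red]-o)@A;R=R[(R[:,2]>.02)&(R[:,2]<.062)&(np.hypot(R[:,0],R[:,1])<.11)]
m=np.median(R,0);print('post',R.mean(0),m,np.hypot(*m[:2]),np.degrees(np.arctan2(m[1],m[0]))%360,'q',np.radians(np.degrees(np.arctan2(m[1],m[0]))%360-142.5),R[:,2].max())
T=R[R[:,2]>.058];print('top',T.mean(0),len(T))
E
```

```text
5817 [-0.01052372 -0.00267076  0.01688176]
ring (array([-0.0097542 , -0.00249881,  0.05692852]), np.float64(0.0007878105038486471), 63)
hole mean [-0.02106556 -0.0017357  -0.02954604] [-0.03485973 -0.01981179 -0.0699671 ] [ 0.01056758  0.01490405 -0.0060506 ]
face [[-0.07386819 -0.06710096 -0.00252657]
 [ 0.05537161  0.06194707  0.00237251]]
((-9.802345275878906, -2.7526092529296875), (130.6207275390625, 131.77845764160156), 89.90022277832031)
origin [ 0.59638862 -0.23332624  0.12490068]
post [-0.08096667 -0.01790746  0.04635982] [-0.07981973 -0.01785486  0.04880781] 0.08179232696151176 192.6089138262778 q 0.8745655308666578 0.0617524586643898
top [-0.08409937 -0.01818392  0.05992901] 241
```

```bash
cat >> h.py <<'E'
o=np.array([.5964,-.2333,.1249]);A=axes(9.4)
def go(env,*ts):
    s=env.observe();P=s["position"];R=s["tool_rot"];print('t',s["time_s"],'port',((P-o)@A).round(4),'pos',P.round(4),'ydir',np.degrees(np.arctan2(R[1,1],R[0,1])).round(2),'F',s["ft_force"].round(1),'w',s["grip_width"].round(4))
    for t in ts: d=(np.array(t)-P)@R;print('  tool delta',d.round(4));P=np.array(t)
def pp(x,y,h,tip=.017): return o+A@np.array([x,y,h])+np.array([0,0,tip])
def post(ang,r=.088): a=np.radians(ang);return r*np.cos(a),r*np.sin(a)
E
python3 -m handwheel '[[[0,0,0,-0.114],[0,0,0,-0.114],[0,0,0,-0.114],[0,0,0,-0.114],[0,0,0,0]]]'
python3 - <<'E'
from h import *
from rig import env
a=pp(-.092,-.055,.030);
T=[a+[0,0,.12],a]
for ang in (192,180,170,160,150,147):
    x,y=post(ang);T.append(pp(x-.005,y-.024,.030))
go(env,*T)
E
```

```text
time_s: 3.03
position: [0.6576, -0.2647, 0.3091]
tool_rot: [[-0.986, -0.168, -0.0], [-0.168, 0.986, 0.0], [0.0, 0.0, -1.0]]
ft_force: [0.9, 0.5, 0.7]
grip_width: 0.0002Traceback (most recent call last):
  File "<stdin>", line 7, in <module>
  File "h.py", line 23, in go
    s=env.observe();P=s["position"];R=s["tool_rot"];print('t',s["time_s"],'port',((P-o)@A).round(4),'pos',P.round(4),'ydir',np.degrees(np.arctan2(R[1,1],R[0,1])).round(2),'F',s["ft_force"].round(1),'w',s["grip_width"].round(4))
                                                                                                                                                                                                          ^^^^^^^^^^^^^^^^^^^^^
AttributeError: 'float' object has no attribute 'round'
```

```bash
sed -i 's/s\["grip_width"\].round(4)/round(s["grip_width"],4)/' h.py
python3 - <<'E'
from h import *
from rig import env
a=pp(-.092,-.055,.030);
T=[a+[0,0,.12],a]
for ang in (192,180,170,160,150,147):
    x,y=post(ang);T.append(pp(x-.005,y-.024,.030))
go(env,*T)
E
```

```text
t 3.0333 port [ 0.1353 -0.041   0.1367] pos [ 0.6576 -0.2647  0.3091] ydir 99.66 F [0.9 0.5 0.7] w 0.0002
  tool delta [ 0.1506 -0.0134  0.064 ]
  tool delta [-0.   -0.    0.12]
  tool delta [-0.0009  0.0127 -0.0004]
  tool delta [0.0016 0.0183 0.0009]
  tool delta [-0.0012  0.0153 -0.0006]
  tool delta [-0.0036  0.0148 -0.0019]
  tool delta [-0.0058  0.0139 -0.003 ]
  tool delta [-0.0021  0.0039 -0.0011]
```

```bash

python3 -m handwheel '[[[0.038,-0.0033,0.016,0],[0.038,-0.0033,0.016,0],[0.038,-0.0033,0.016,0],[0.0366,-0.0035,0.016,0],[0,0,0,0]]]' >/dev/null
python3 -m handwheel '[[[0,0,0.024,0],[0,0,0.024,0],[0,0,0.024,0],[0,0,0.024,0],[0,0,0.024,0]]]'
python3 -m handwheel '[[[0,0,0,0],[0,0.006,0,0],[0,0.006,0,0],[0,0.006,0,0],[0,0.006,0,0]]]'
python3 - <<'E'
from h import *
from rig import env
go(env)
E
```

```text
time_s: 3.87
position: [0.5118, -0.3027, 0.1241]
tool_rot: [[-0.987, -0.16, 0.001], [-0.16, 0.987, -0.0], [-0.001, -0.001, -1.0]]
ft_force: [1.1, -0.3, -0.6]
grip_width: 0.0
time_s: 4.28
position: [0.5084, -0.2798, 0.1259]
tool_rot: [[-0.987, -0.163, 0.002], [-0.163, 0.987, -0.003], [-0.001, -0.003, -1.0]]
ft_force: [-1.5, -3.7, -0.9]
grip_width: 0.0002
t 4.2833 port [-0.0829 -0.0315  0.0452] pos [ 0.5084 -0.2798  0.1259] ydir 99.39 F [-1.5 -3.7 -0.9] w 0.0002
```

```bash

python3 -m handwheel '[[[0.0005,0.006,0,0],[0.0005,0.006,0,0],[-0.0005,0.006,0,0],[-0.0005,0.006,0,0],[-0.001,0.006,-0.0005,0]]]'
python3 -m handwheel '[[[-0.0015,0.006,-0.0008,0],[-0.002,0.006,-0.001,0],[-0.0022,0.006,-0.001,0],[-0.0025,0.006,-0.0012,0],[0,0,0,0]]]'
python3 - <<'E'
from h import *
from rig import env
go(env)
p,d,X=snap(env,"side","s1")
red=hue(p,172,4,130)&(d>0);R=(X[red]-o)@A;R=R[(R[:,2]>.02)&(R[:,2]<.065)&(np.hypot(R[:,0],R[:,1])<.11)];m=np.median(R,0)
print(m,len(R),np.degrees(np.arctan2(m[1],m[0]))%360)
E
```

```text
time_s: 4.7
position: [0.5043, -0.2496, 0.125]
tool_rot: [[-0.987, -0.163, 0.0], [-0.163, 0.987, -0.0], [-0.0, -0.0, -1.0]]
ft_force: [-1.5, -3.3, 0.1]
grip_width: 0.0003
time_s: 5.12
position: [0.5089, -0.2237, 0.1291]
tool_rot: [[-0.986, -0.164, 0.0], [-0.164, 0.986, 0.001], [-0.0, 0.001, -1.0]]
ft_force: [-0.2, 0.3, 0.0]
grip_width: -0.0002
t 5.1167 port [-0.0729  0.0238  0.0435] pos [ 0.5089 -0.2237  0.1291] ydir 99.47 F [-0.2  0.3  0. ] w -0.0002
[-0.08021892  0.04180248  0.05646814] 38 152.4757517606036
```

```bash

python3 -m handwheel '[[[0,-0.01,0,0],[0,-0.005,-0.035,0],[0,0,-0.035,0],[0,0,-0.035,0],[0,0,-0.035,0]]]' >/dev/null
python3 -m handwheel '[[[-0.0208,0.0346,0,0],[-0.0208,0.0346,0,0],[-0.0208,0.0346,0,0],[-0.0208,0.0346,0,0],[-0.0208,0.0346,0,0]]]' 100 >/dev/null
python3 -m handwheel '[[[-0.0208,0.0346,0,0],[-0.0208,0.0346,0,0],[-0.0208,0.0346,0,0],[-0.0208,0.0346,0,0],[-0.0208,0.0346,0,0]]]'  >/dev/null
python3 -m handwheel '[[[-0.0208,0.0346,0,0],[-0.0208,0.0346,0,0],[0,0,0,0],[0,0,0,0],[0,0,0,0]]]'
python3 - <<'E'
from h import *
from rig import env
p,d,X=snap(env,"wrist","w3")
def top(nm,m):
    l,k=ndimage.label(m)
    for i in range(1,k+1):
        q=l==i
        if q.sum()<150: continue
        x=X[q];t=x[(x[:,2]>.119)&(x[:,2]<.129)]
        if len(t)<100: continue
        r=cv2.minAreaRect((t[:,:2]*1000).astype(np.float32))
        u,s,vt=np.linalg.svd(t[:,:2]-t[:,:2].mean(0),full_matrices=False)
        v,uu=np.argwhere(q).mean(0)
        print(nm,int(uu),int(v),len(t),t.mean(0).round(4),r,np.degrees(np.arctan2(vt[0,1],vt[0,0])).round(2))
top('orange',hue(p,6,16));top('blue',hue(p,105,122));top('all',(X[...,2]>.119)&(X[...,2]<.129)&(d>0)&(X[...,0]<.68)&(X[...,1]>.1))
# all tops
go(env)
E
```

```text
time_s: 6.83
position: [0.6897, 0.2098, 0.2683]
tool_rot: [[-0.987, -0.163, -0.001], [-0.163, 0.987, -0.0], [0.001, -0.0, -1.0]]
ft_force: [-0.7, -0.7, 0.2]
grip_width: 0.0854
orange 293 120 658 [0.6206 0.2092 0.1241] ((617.840576171875, 207.91261291503906), (39.2891731262207, 13.569083213806152), 5.869107246398926) -1.43
orange 52 155 1002 [0.6807 0.0099 0.1237] ((683.0481567382812, 3.605508804321289), (46.67533874511719, 40.74582290649414), 20.972002029418945) 20.55
blue 448 126 711 [0.6029 0.346  0.1235] ((602.97265625, 346.7643737792969), (39.63490676879883, 16.102951049804688), 5.418282985687256) 5.75
all 292 116 896 [0.6173 0.2076 0.1241] ((617.66796875, 207.6891326904297), (39.70430374145508, 14.107964515686035), 6.094300270080566) 6.17
all 378 121 941 [0.6099 0.2767 0.1238] ((610.5645141601562, 276.8680725097656), (40.53840255737305, 14.887293815612793), 6.2896728515625) 7.59
all 461 127 956 [0.6027 0.3459 0.1236] ((603.1553955078125, 346.7817077636719), (40.00202178955078, 16.102951049804688), 5.418282985687256) 6.37
t 6.8833 port [0.2125 0.4214 0.05  ] pos [0.6896 0.2092 0.2688] ydir 99.34 F [ 0.6 -0.2 -0.1] w 0.0856
```

View pics/w3.png

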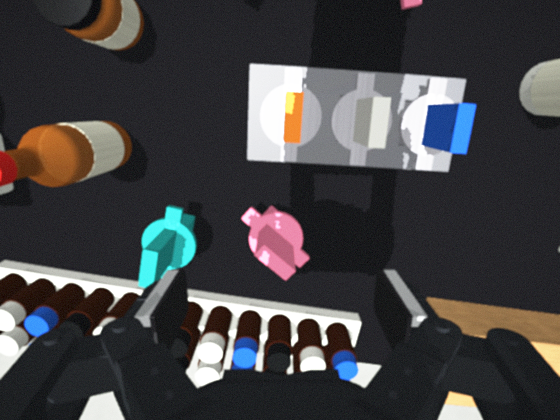

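Orange plate: centre (0.6173, 0.2077), top at 0.124, yaw 6.1°, size 39.7×14.1 mm, which matches the given dimensions. In the image it is at (293,117), with the white grip 70 mm to its right. Now to grasp it.

```bash
python3 -m handwheel '[[[0,0,0,0.057],[0,0,0,0],[0,0,0,0]]]' 60 >/dev/null
python3 - <<'E'
from h import *
from rig import env
go(env,[.6173,.2077,.2],[.6173,.2077,.103])
E
```

```text
t 7.1333 port [0.2127 0.4214 0.0505] pos [0.6894 0.2092 0.2694] ydir 96.13 F [ 0.2 -1.1 -1.4] w 0.052
  tool delta [0.0719 0.0062 0.0693]
  tool delta [ 0.    -0.     0.097]
```

```bash
python3 -m handwheel '[[[0.024,0.0021,0.0231,0],[0.024,0.0021,0.0231,0],[0.0239,0.002,0.0231,0],[0,0,0,0],[0,0,0,0]]]' >/dev/null
python3 -m handwheel '[[[0,0,0.02,0],[0,0,0.02,0],[0,0,0.02,0],[0,0,0.02,0],[0,0,0.017,0]]]' >/dev/null
python3 -m handwheel '[[[0,0,0,0],[0,0,0,0],[0,0,0,0],[0,0,0,0],[0,0,0,0]]]' 0 40
python3 -m handwheel '[[[0,0,-0.01,0],[0,0,-0.02,0],[0,0,-0.03,0],[0,0,-0.03,0],[0,0,-0.03,0]]]' >/dev/null
python3 -m handwheel '[[[0,0,-0.03,0],[0,0,-0.03,0],[0,0,-0.03,0],[0,0,0,0],[0,0,0,0]]]'
python3 - <<'E'
from h import *
from rig import env
p,d,X=snap(env,"scene","c1")
c=env.observe()["position"];go(env)
m=(np.linalg.norm(X[...,:2]-c[:2],axis=-1)<.07)&(X[...,2]>c[2]-.13)&(X[...,2]<c[2]+.03);v,u=np.argwhere(m).mean(0).astype(int)
cv2.imwrite("pics/c1c.png",cv2.resize(p[max(v-60,0):v+60,u-80:u+80,::-1],None,fx=4,fy=4))
E
```

```text
time_s: 8.38
position: [0.6186, 0.209, 0.1046]
tool_rot: [[-0.994, -0.107, 0.005], [-0.107, 0.994, 0.0], [-0.005, -0.0, -1.0]]
ft_force: [2.3, 0.5, 4.8]
grip_width: 0.0138
time_s: 9.22
position: [0.6171, 0.2091, 0.3145]
tool_rot: [[-0.994, -0.107, 0.003], [-0.107, 0.994, 0.001], [-0.003, 0.0, -1.0]]
ft_force: [-0.5, 0.5, -2.9]
grip_width: 0.0133
t 9.2667 port [0.1696 0.433  0.1223] pos [0.6168 0.209  0.3124] ydir 96.15 F [-0.8  0.3 -3.1] w 0.0136
```

View pics/c1c.png

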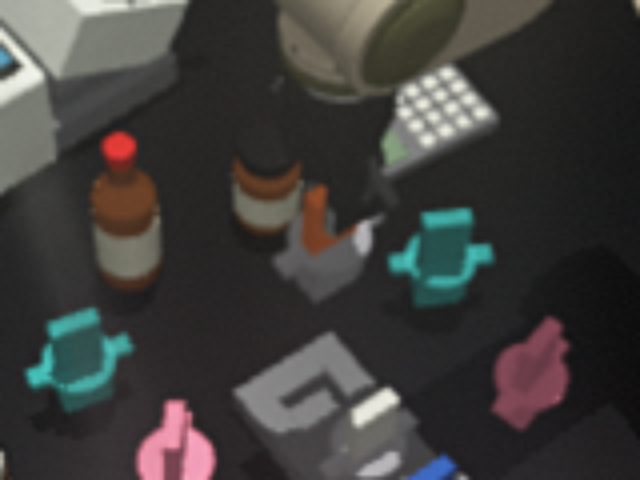

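```bash
cat >> h.py <<'E'
ye=np.radians(9.4)
def an(u,v,z): return np.array([o[0]+u*np.cos(ye)-v*np.sin(ye),o[1]+u*np.sin(ye)+v*np.cos(ye),z])
E
python3 -m handwheel '[[[0,0,-0.01,-0.057],[0,0,-0.01,0],[0,0,0,0],[0,0,0,0]]]' >/dev/null
python3 - <<'E'
from h import *
from rig import env
go(env,an(.089,0,.315),an(.089,0,.237),an(.079,0,.237),an(.058,0,.240),an(.036,0,.237))
E
```

```text
t 9.6 port [0.1786 0.433  0.1388] pos [0.617  0.209  0.3313] ydir 99.4 F [ 0.3 -0.1 -2. ] w 0.0134
  tool delta [ 0.0035 -0.433   0.0163]
  tool delta [-0.0002 -0.      0.078 ]
  tool delta [ 0.01 -0.    0.  ]
  tool delta [ 0.021 -0.    -0.003]
  tool delta [ 0.022 -0.     0.003]
```

```bash

python3 -m handwheel '[[[0,-0.036,0,0],[0,-0.036,0,0],[0,-0.036,0,0],[0,-0.036,0,0],[0,-0.036,0,0]]]' >/dev/null
python3 -m handwheel '[[[0.001,-0.036,0,0],[0.001,-0.036,0,0],[0.001,-0.036,0,0],[0,-0.036,0,0],[0,-0.036,0,0]]]' >/dev/null
python3 -m handwheel '[[[0,-0.036,0,0],[0,-0.036,0.016,0],[0,0,0,0],[0,0,0,0]]]' >/dev/null
python3 - <<'E'
from h import *
from rig import env
go(env,an(.089,0,.237))
p,d,X=snap(env,"side","s2")
cv2.imwrite("pics/s2c.png",cv2.resize(p[120:280,260:460,::-1],None,fx=3.5,fy=3.5))
E
```

```text
t 10.7667 port [ 0.1667 -0.001   0.1239] pos [ 0.6844 -0.2198  0.3125] ydir 99.22 F [-0.5  0.4 -1.8] w 0.0137
  tool delta [-0.0003  0.0007  0.0756]
```

View pics/s2c.png

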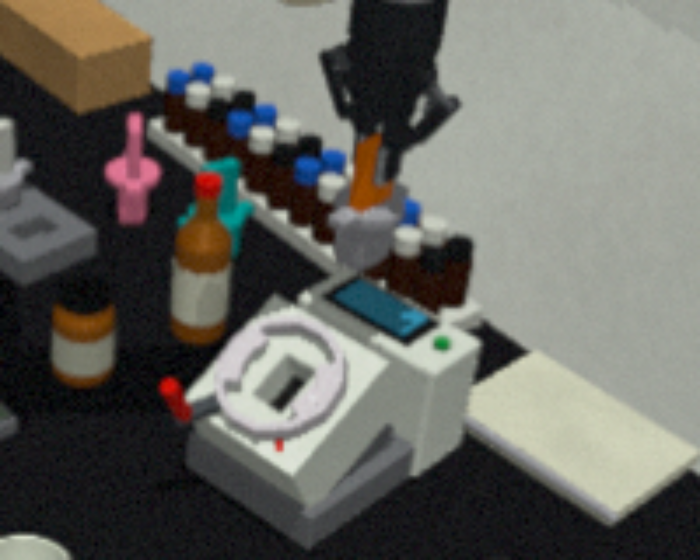

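The crop shows the ring open with its lever at (175,400), the cartridge hanging upright at (365,210), and the port block's upper edge free. I'll tilt the cartridge against that edge.

```bash

python3 -m handwheel '[[[0,0.0007,0.02,0],[0,0,0.02,0],[0,0,0.02,0],[0,0,0.0155,0],[0,0,0,0]]]' 
python3 -m handwheel '[[[0.005,0,0,0],[0.005,0,0,0],[0.005,0,-0.001,0],[0.005,0,-0.001,0],[0.005,0,-0.001,0]]]'
python3 -m handwheel '[[[0.005,0,0,0],[0.005,0,0,0],[0.005,0,0.001,0],[0.005,0,0.001,0],[0.005,0,0.001,0]]]'
python3 - <<'E'
from h import *
from rig import env
go(env,an(.036,0,.237))
E
```

```text
time_s: 11.23
position: [0.684, -0.2148, 0.2376]
tool_rot: [[-0.986, -0.165, -0.006], [-0.165, 0.986, 0.003], [0.005, 0.004, -1.0]]
ft_force: [-1.0, -0.3, -2.3]
grip_width: 0.0136
time_s: 11.65
position: [0.66, -0.221, 0.2454]
tool_rot: [[-0.986, -0.164, 0.003], [-0.164, 0.986, -0.001], [-0.003, -0.001, -1.0]]
ft_force: [3.5, 1.6, -2.2]
grip_width: 0.0128
time_s: 12.07
position: [0.6353, -0.2253, 0.2426]
tool_rot: [[-0.987, -0.164, 0.003], [-0.164, 0.987, -0.001], [-0.003, -0.002, -1.0]]
ft_force: [3.4, 3.0, 6.0]
grip_width: 0.0138
t 12.0667 port [0.0903 0.0015 0.0853] pos [ 0.6353 -0.2253  0.2426] ydir 99.41 F [3.4 3.  6. ] w 0.0138
  tool delta [ 0.0037 -0.0015  0.0056]
```

```bash

python3 -m handwheel '[[[0.005,0,0.001,0],[0.003,0,0.001,0],[0,0,0,0],[0,0,-0.02,0],[0,0,-0.02,0]]]' 
python3 -m handwheel '[[[0,0,-0.02,0],[0,0,0,0],[0,0,0,0]]]'
python3 - <<'E'
from h import *
from rig import env
for n in("side","scene"):
    p,d,X=snap(env,n,n[:2]+"3")
    s=env.observe()["position"];L=(X-s)@A
    m=hue(p,6,18)&(d>0)&(np.linalg.norm(X-s,axis=-1)<.09)
    W=np.c_[(X[m]-s)@np.array([np.cos(ye),np.sin(ye),0]),X[m][:,2]-s[2]]
    r=cv2.minAreaRect((W*1000).astype(np.float32));print(n,m.sum(),r,W.min(0),W.max(0))
    # steel body
    b=(d>0)&(abs((X-s)@A[:,1])<.05)&(X[...,2]<s[2]-.02)&(X[...,2]>s[2]-.11)&(np.linalg.norm(X[...,:2]-s[:2],axis=-1)<.09)
    v,u=np.argwhere(b).mean(0).astype(int);print(u,v,b.sum())
    if n=="side":cv2.imwrite("pics/s3c.png",cv2.resize(p[v-60:v+60,u-80:u+80,::-1],None,fx=4,fy=4))
go(env)
E
```

```text
time_s: 12.48
position: [0.6259, -0.2267, 0.2779]
tool_rot: [[-0.987, -0.163, -0.006], [-0.163, 0.987, 0.001], [0.006, 0.002, -1.0]]
ft_force: [0.2, -0.9, -1.4]
grip_width: 0.0138
time_s: 12.73
position: [0.6269, -0.2268, 0.2986]
tool_rot: [[-0.987, -0.163, -0.001], [-0.163, 0.987, -0.001], [0.001, -0.0, -1.0]]
ft_force: [-0.1, 0.2, -3.0]
grip_width: 0.0135
side 135 ((3.46165132522583, -5.026767730712891), (40.380043029785156, 70.61005401611328), 32.60043716430664) [-0.02382546 -0.04432339] [0.03757374 0.02804118]
357 188 347
scene 125 ((11.04935073852539, -7.7832183837890625), (44.59968948364258, 61.65887451171875), 24.688480377197266) [-0.00417793 -0.04350959] [0.0409452  0.02728483]
224 160 301
t 12.8333 port [0.1082 0.0017 0.1373] pos [ 0.6268 -0.2265  0.2969] ydir 99.38 F [-1.  -0.  -3.5] w 0.0133
```

View pics/s3c.png

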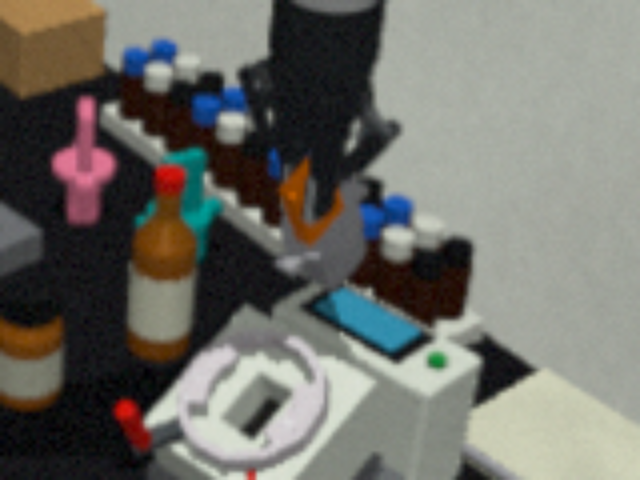

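Both views put the tilt at about 28° (32.6° and 24.7°). I'll move to a hover on the port axis and check there.

```bash
python3 - <<'E'
from h import *
from rig import env
def T(h): return o+A@np.array([0,0,h+.099])-[0,0,.002]
go(env,T(.022),T(.012),T(-.03))
# orange plate normal/edges: combined estimate, steel points combined from both views
E
```

```text
t 12.8333 port [0.1082 0.0017 0.1373] pos [ 0.6268 -0.2265  0.2969] ydir 99.38 F [-1.  -0.  -3.5] w 0.0133
  tool delta [ 0.0876 -0.0019  0.0674]
  tool delta [-0.0047 -0.      0.0088]
  tool delta [-0.0198 -0.0001  0.037 ]
```

```bash

python3 -m handwheel '[[[0.0292,-0.0006,0.01,0],[0.0292,-0.0006,0.02,0],[0.0292,-0.0007,0.0374,0],[0,0,0,0],[0,0,0,0]]]'
python3 - <<'E'
from h import *
from rig import env
go(env)
Q=[]
s=env.observe()["position"]
for n in("side","scene"):
    p,d,X=snap(env,n,n[:2]+"4");L=(X-o)@A
    m=(d>0)&(L[...,2]>.024)&(L[...,2]<.14)&(np.hypot(L[...,0],L[...,1])<.055)
    org=m&hue(p,6,18);hsv=cv2.cvtColor(p,cv2.COLOR_RGB2HSV)
    st=m&(hsv[...,1]<60)&(hsv[...,2]>60)&(L[...,2]<.085)
    for nm,k in(('orange',org),('steel',st)):
        a=L[k];print(n,nm,len(a))
        for lo in np.arange(.024,.14,.012):
            b=a[(a[:,2]>=lo)&(a[:,2]<lo+.012)]
            if len(b)>4:print('  h',lo.round(3),len(b),'x',np.percentile(b[:,0],[5,95]).round(3),'y',np.percentile(b[:,1],[5,95]).round(3))
cv2.imwrite("pics/s4c.png",cv2.resize(load("si4")[0][150:290,270:430,::-1],None,fx=4,fy=4))
E
```

```text
time_s: 13.25
position: [0.5423, -0.2412, 0.2327]
tool_rot: [[-0.987, -0.162, -0.007], [-0.162, 0.987, 0.005], [0.007, 0.006, -1.0]]
ft_force: [0.7, -0.1, -0.6]
grip_width: 0.0138
t 13.25 port [0.0023 0.001  0.1208] pos [ 0.5423 -0.2412  0.2327] ydir 99.32 F [ 0.7 -0.1 -0.6] w 0.0138
side orange 111
  h 0.072 16 x [-0.014  0.02 ] y [-0.008  0.002]
  h 0.084 33 x [-0.015  0.022] y [-0.009  0.001]
  h 0.096 9 x [-0.017  0.021] y [-0.006  0.005]
  h 0.108 10 x [-0.017 -0.013] y [-0.006  0.009]
  h 0.12 13 x [-0.016 -0.007] y [-0.009  0.003]
  h 0.132 30 x [-0.015  0.007] y [-0.008  0.007]
side steel 283
  h 0.024 20 x [-0.017  0.021] y [-0.015  0.005]
  h 0.036 38 x [-0.018  0.025] y [-0.016 -0.001]
  h 0.048 13 x [-0.018 -0.   ] y [-0.016 -0.005]
  h 0.06 10 x [-0.034  0.042] y [-0.026  0.   ]
  h 0.072 200 x [-0.036  0.041] y [-0.029  0.013]
scene orange 102
  h 0.072 7 x [-0.004  0.024] y [-0.021  0.009]
  h 0.084 27 x [-0.004  0.032] y [-0.003  0.011]
  h 0.096 27 x [0.006 0.031] y [-0.003  0.013]
  h 0.108 17 x [0.019 0.033] y [-0.004  0.012]
  h 0.12 17 x [0.022 0.033] y [-0.007  0.008]
  h 0.132 7 x [0.024 0.032] y [-0.01   0.011]
scene steel 222
  h 0.024 31 x [-0.007  0.033] y [-0.005  0.017]
  h 0.036 36 x [-0.011  0.034] y [-0.008  0.019]
  h 0.048 41 x [-0.002  0.035] y [-0.009  0.021]
  h 0.06 22 x [0.004 0.035] y [0.001 0.027]
  h 0.072 92 x [-0.027  0.052] y [-0.02   0.029]
```

View pics/s4c.png

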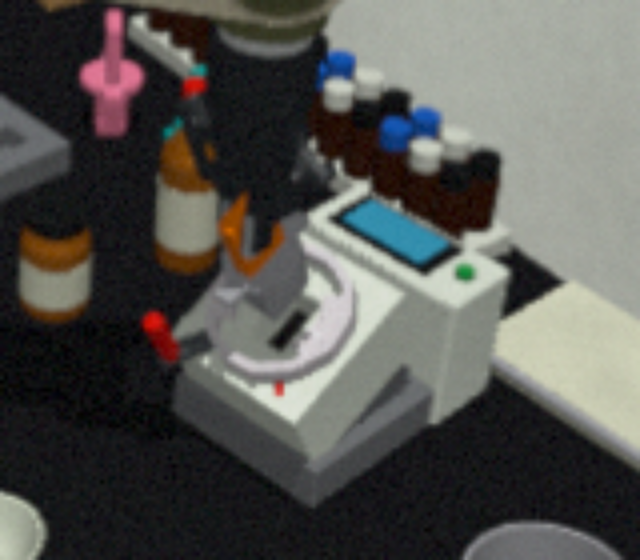

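The crop shows the cartridge hovering over the port at (260,265), aligned with the port axis. The plate's edge stays within 3 mm in port x over 60 mm, so the tilt is within about 2°. I'll check the x offset with the wrist depth, which is the view the port was measured from.

```bash
python3 - <<'E'
from h import *
from rig import env
p,d,X=snap(env,"wrist","w4");L=(X-o)@A;go(env)
m=(d>0)&(L[...,2]>.02)&(L[...,2]<.15)&(np.hypot(L[...,0],L[...,1])<.07)
hsv=cv2.cvtColor(p,cv2.COLOR_RGB2HSV)
for nm,k in(('orange',m&hue(p,6,18)),('bright',m&(hsv[...,2]>90)&~hue(p,6,18))):
    a=L[k];print(nm,len(a))
    for lo in np.arange(.02,.15,.008):
        b=a[(a[:,2]>=lo)&(a[:,2]<lo+.008)]
        if len(b)>15:print('  h',lo.round(3),len(b),'x',np.percentile(b[:,0],[1,99]).round(4),'y',np.percentile(b[:,1],[1,99]).round(4))
f=m&(L[...,2]>.077)&(L[...,2]<.083)&(hsv[...,2]>90)&~hue(p,6,18)
a=L[f];e=a[a[:,0]<-.034] if len(a) else a
print('ear',len(e),e.mean(0) if len(e) else '', np.percentile(e[:,1],[1,99]) if len(e) else '')
cv2.imwrite("pics/w4.png",p[...,::-1])
E
```

```text
t 13.4 port [ 0.0076 -0.0009  0.1231] pos [ 0.5462 -0.2425  0.2371] ydir 99.43 F [ 0.8  0.6 -2.2] w 0.0136
orange 3939
  h 0.124 19 x [-0.0043  0.0002] y [-0.009   0.0073]
  h 0.132 123 x [-0.0096  0.0257] y [-0.0086  0.0068]
  h 0.14 3791 x [-0.0088  0.0299] y [-0.0078  0.0061]
bright 3631
  h 0.076 2135 x [-0.0332  0.0528] y [-0.0301  0.0281]
  h 0.108 19 x [-0.0089 -0.0045] y [-0.0185  0.0124]
  h 0.116 225 x [-0.0086 -0.0006] y [-0.0211  0.0192]
  h 0.124 275 x [-0.0044  0.0037] y [-0.0212  0.0194]
  h 0.132 326 x [-0.0005  0.0264] y [-0.0211  0.0194]
  h 0.14 610 x [-0.0095  0.0307] y [-0.0257  0.0233]
  h 0.148 41 x [0.0076 0.0318] y [-0.0407  0.0277]
ear 0
```

View pics/w4.png

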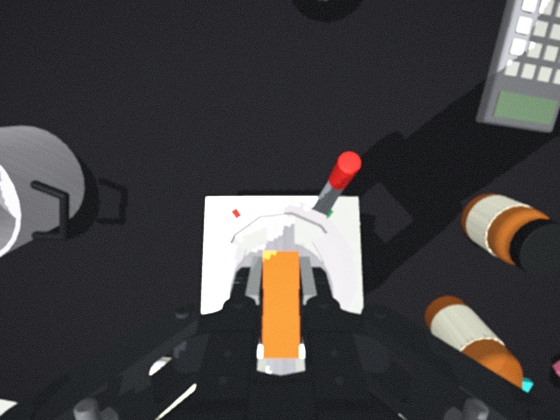

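The wrist view shows the plate top at (281,305), the ring open and the lever at (345,165). The flange and plate centres are both at port x ≈ +10 mm, y ≈ −1 mm, so the cartridge is parallel to the port axis. The last rows were clipped by the speed limit. I'll correct the offset and start the insertion.

```bash

python3 -m handwheel '[[[0.0088,0.001,0.0047,0],[0,0,0,0],[-0.0037,0,0.0071,0],[-0.0037,0,0.0071,0],[0,0,0,0]]]'
python3 - <<'E'
from h import *
from rig import env
go(env)
E
python3 -m handwheel '[[[-0.0037,0,0.0071,0],[-0.0037,0,0.0071,0],[-0.0023,0,0.0044,0],[0,0,0,0],[0,0,0,0]]]'
python3 - <<'E'
from h import *
from rig import env
go(env)
E
```

```text
time_s: 13.82
position: [0.5442, -0.2408, 0.2156]
tool_rot: [[-0.986, -0.164, -0.001], [-0.164, 0.986, 0.001], [0.001, 0.001, -1.0]]
ft_force: [0.1, 0.1, -2.9]
grip_width: 0.0136
t 13.8167 port [-0.004   0.0011  0.1049] pos [ 0.5442 -0.2408  0.2156] ydir 99.45 F [ 0.1  0.1 -2.9] w 0.0136
time_s: 14.23
position: [0.553, -0.2396, 0.1983]
tool_rot: [[-0.987, -0.164, -0.001], [-0.164, 0.987, 0.0], [0.001, 0.0, -1.0]]
ft_force: [0.8, -0.4, -0.9]
grip_width: 0.0133
t 14.2333 port [-0.0042  0.0009  0.0854] pos [ 0.553  -0.2396  0.1983] ydir 99.42 F [ 0.8 -0.4 -0.9] w 0.0133
```

```bash

python3 -m handwheel '[[[-0.0012,-0.0008,-0.0006,0],[-0.0019,0,0.0035,0],[-0.0019,0,0.0035,0],[0,0,0,0]]]'
python3 - <<'E'
from h import *
from rig import env
go(env)
E
python3 -m handwheel '[[[-0.0019,0,0.0035,0],[-0.0019,0,0.0035,0],[-0.0009,0,0.0018,0],[0,0,0,0]]]'
python3 - <<'E'
from h import *
from rig import env
go(env)
E
```

```text
time_s: 14.57
position: [0.5581, -0.2395, 0.1915]
tool_rot: [[-0.987, -0.163, -0.001], [-0.163, 0.987, 0.001], [0.001, 0.001, -1.0]]
ft_force: [0.1, 0.3, -2.2]
grip_width: 0.0139
t 14.5667 port [-0.003   0.0002  0.0771] pos [ 0.5581 -0.2395  0.1915] ydir 99.41 F [ 0.1  0.3 -2.2] w 0.0139
time_s: 14.9
position: [0.5628, -0.2388, 0.1832]
tool_rot: [[-0.987, -0.164, -0.0], [-0.164, 0.987, 0.0], [0.0, 0.0, -1.0]]
ft_force: [-0.4, 0.0, -1.0]
grip_width: 0.0133
t 14.9 port [-0.0027  0.0001  0.0675] pos [ 0.5628 -0.2388  0.1832] ydir 99.41 F [-0.4  0.  -1. ] w 0.0133
```

```bash

python3 -m handwheel '[[[-0.0019,0,0.0035,0],[-0.0019,0,0.0035,0],[-0.0019,0,0.0035,0],[0,0,0,0]]]'
python3 - <<'E'
from h import *
from rig import env
go(env)
E
python3 -m handwheel '[[[-0.0019,0,0.0035,0],[-0.0019,0,0.0035,0],[-0.0009,0,0.0018,0],[0,0,0,0]]]'
python3 - <<'E'
from h import *
from rig import env
go(env)
E
```

```text
time_s: 15.23
position: [0.5685, -0.2378, 0.1722]
tool_rot: [[-0.987, -0.164, -0.0], [-0.164, 0.987, 0.0], [0.0, 0.0, -1.0]]
ft_force: [0.8, -0.7, -2.4]
grip_width: 0.0136
t 15.2333 port [-0.0027  0.0001  0.055 ] pos [ 0.5685 -0.2378  0.1722] ydir 99.41 F [ 0.8 -0.7 -2.4] w 0.0136
time_s: 15.57
position: [0.5716, -0.2375, 0.1671]
tool_rot: [[-0.987, -0.163, -0.002], [-0.163, 0.987, -0.002], [0.002, -0.002, -1.0]]
ft_force: [-17.6, 1.8, 24.6]
grip_width: 0.0138
t 15.5667 port [-0.0024 -0.0001  0.0491] pos [ 0.5716 -0.2375  0.1671] ydir 99.4 F [-17.6   1.8  24.6] w 0.0138
```

```bash
python3 - <<'E'
from h import *
from rig import env
p,d,X=snap(env,"wrist","w5");L=(X-o)@A;go(env)
m=(d>0)&(L[...,2]>-.005)&(L[...,2]<.15)&(np.hypot(L[...,0],L[...,1])<.06)
og=m&hue(p,6,18);a=L[og];print(np.percentile(a[:,2],[10,50,90]),np.percentile(a,[1,99],axis=0))
t=a[abs(a[:,2]-np.median(a[:,2]))<.004];print('plate top',np.median(t,0),np.percentile(t[:,:2],[1,99],axis=0),np.polyfit(t[:,0],t[:,2],1))
red=hue(p,172,4,130)&(d>0)
R=L[red];R=R[(R[:,2]>.02)&(R[:,2]<.065)&(np.hypot(R[:,0],R[:,1])<.11)];q=np.median(R,0);print('post ang',np.degrees(np.arctan2(q[1],q[0]))%360)
cv2.imwrite("pics/w5.png",p[100:,60:500,::-1])
E
```

```text
t 15.6167 port [-0.0024 -0.0001  0.0491] pos [ 0.5716 -0.2375  0.1672] ydir 99.39 F [-19.    1.5  25. ] w 0.0132
[0.06695387 0.06785976 0.06874296] [[-0.01803413 -0.00770282  0.06107328]
 [ 0.0207456   0.00729999  0.06961095]]
plate top [2.64100402e-03 1.53885181e-05 6.78725772e-02] [[-0.01804036 -0.0072027 ]
 [ 0.02075341  0.00686687]] [-0.00254241  0.06787945]
post ang 148.64171418372345
```

View pics/w5.png

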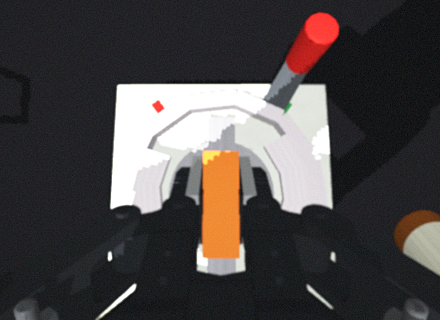

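The plate top is at h = 67.9 mm, so the foot is at −50.1 mm, and x is +1.4 mm, y 0, with the tilt at about 0. That means it is home. The view shows the plate centred in the ring and the lever at the green mark. Now release and go to the lever.

```bash

python3 -m handwheel '[[[0,0,0,0],[0,0,0,0],[0,0,0,0],[0,0,0,0]]]' 45
python3 -m handwheel '[[[0,0,-0.02,0],[0,0,-0.02,0],[0,0,-0.02,0],[0,0,-0.02,0],[0,0,0,0]]]' 
python3 - <<'E'
from h import *
from rig import env
a=pp(-.085,.085,.030)
T=[a+[0,0,.10],a]
for ang in (149,160,172,184,196,208,217.5):
    x,y=post(ang);T.append(pp(x-.005,y+.019,.030))
go(env,*T)
E
```

```text
time_s: 15.95
position: [0.5731, -0.2371, 0.1636]
tool_rot: [[-0.987, -0.164, -0.0], [-0.164, 0.987, 0.0], [0.0, 0.0, -1.0]]
ft_force: [-0.1, -0.0, 0.1]
grip_width: 0.0383
time_s: 16.37
position: [0.5741, -0.2377, 0.248]
tool_rot: [[-0.986, -0.164, 0.006], [-0.164, 0.987, -0.004], [-0.005, -0.005, -1.0]]
ft_force: [0.5, -0.6, 0.6]
grip_width: 0.0381
t 16.3667 port [ 0.0377 -0.0007  0.1193] pos [ 0.5741 -0.2377  0.248 ] ydir 99.42 F [ 0.5 -0.6  0.6] w 0.0381
  tool delta [0.0665 0.0858 0.0187]
  tool delta [0.0005 0.0005 0.1   ]
  tool delta [-0.004  -0.0207 -0.002 ]
  tool delta [ 0.0064 -0.0152  0.0034]
  tool delta [ 0.0039 -0.0178  0.0021]
  tool delta [ 0.0006 -0.0184  0.0004]
  tool delta [-0.0028 -0.0181 -0.0014]
  tool delta [-0.0061 -0.0171 -0.0031]
  tool delta [-0.007  -0.0123 -0.0036]
```

```bash

python3 -m handwheel '[[[0.022,0.0286,0,0],[0.022,0.0286,0,0],[0.0225,0.0286,0.0087,0],[0,0,0.01,0],[0,0,0,0]]]' 0
python3 -m handwheel '[[[0,0,0.025,0],[0,0,0.025,0],[0,0,0.025,0],[0,0,0.025,0],[0,0,0,0]]]' 
python3 -m handwheel '[[[-0.002,-0.007,-0.001,0],[-0.002,-0.007,-0.001,0],[0,-0.0067,0,0],[0.0025,-0.006,0.0013,0],[0.0025,-0.006,0.0013,0]]]' 
python3 - <<'E'
from h import *
from rig import env
go(env)
E
```

```text
time_s: 16.78
position: [0.4918, -0.1619, 0.2237]
tool_rot: [[-0.986, -0.164, -0.003], [-0.164, 0.986, 0.002], [0.003, 0.002, -1.0]]
ft_force: [-0.5, -0.5, -0.6]
grip_width: 0.0002
time_s: 17.2
position: [0.4923, -0.1631, 0.1213]
tool_rot: [[-0.987, -0.163, -0.007], [-0.163, 0.987, 0.004], [0.006, 0.005, -1.0]]
ft_force: [-0.8, 0.1, -0.6]
grip_width: 0.0004
time_s: 17.62
position: [0.498, -0.1967, 0.1257]
tool_rot: [[-0.987, -0.163, 0.002], [-0.163, 0.987, -0.001], [-0.002, -0.001, -1.0]]
ft_force: [-0.2, 2.2, 1.1]
grip_width: 0.0001
t 17.6167 port [-0.0801  0.0522  0.0435] pos [ 0.498  -0.1967  0.1257] ydir 99.41 F [-0.2  2.2  1.1] w 0.0001
```

```bash

python3 -m handwheel '[[[0.0017,-0.006,0.0009,0],[0.0014,-0.006,0.0007,0],[0.0012,-0.006,0.0006,0],[0.0006,-0.006,0.0003,0],[0.0002,-0.006,0.0001,0]]]' 
python3 -m handwheel '[[[0,-0.006,0,0],[-0.0005,-0.006,-0.0003,0],[-0.001,-0.006,-0.0005,0],[-0.0012,-0.006,-0.0006,0],[-0.0018,-0.006,-0.0009,0]]]' 
python3 -m handwheel '[[[-0.002,-0.006,-0.001,0],[-0.0024,-0.006,-0.0012,0],[-0.003,-0.006,-0.0015,0],[0,0,0,0]]]' 
python3 - <<'E'
from h import *
from rig import env
go(env)
E
```

```text
time_s: 18.03
position: [0.4972, -0.2268, 0.122]
tool_rot: [[-0.987, -0.163, -0.001], [-0.163, 0.987, 0.0], [0.001, 0.001, -1.0]]
ft_force: [-1.2, 3.5, -1.1]
grip_width: 0.0
time_s: 18.45
position: [0.5071, -0.2557, 0.1246]
tool_rot: [[-0.987, -0.163, -0.0], [-0.163, 0.987, -0.0], [0.0, -0.0, -1.0]]
ft_force: [-1.3, 2.2, -1.2]
grip_width: 0.0002
time_s: 18.78
position: [0.5181, -0.273, 0.1287]
tool_rot: [[-0.987, -0.163, 0.002], [-0.163, 0.987, -0.002], [-0.001, -0.002, -1.0]]
ft_force: [-0.2, 0.1, -0.3]
grip_width: 0.0001
t 18.7833 port [-0.0721 -0.0264  0.0427] pos [ 0.5181 -0.273   0.1287] ydir 99.39 F [-0.2  0.1 -0.3] w 0.0001
```

```bash

python3 -m handwheel '[[[-0.0015,-0.003,-0.0008,0],[-0.0015,-0.003,-0.0008,0],[-0.0015,-0.003,-0.0008,0],[0,0,0,0]]]' 
python3 -m handwheel '[[[-0.001,-0.002,-0.0005,0],[-0.001,-0.002,-0.0005,0],[0,0,0,0],[0,0,0,0]]]' 
python3 - <<'E'
from h import *
from rig import env
go(env)
E
```

```text
time_s: 19.12
position: [0.5222, -0.2783, 0.1303]
tool_rot: [[-0.987, -0.164, -0.003], [-0.164, 0.986, 0.004], [0.003, 0.005, -1.0]]
ft_force: [-5.2, 8.2, 1.7]
grip_width: 0.0001
time_s: 19.45
position: [0.5224, -0.2786, 0.1303]
tool_rot: [[-0.986, -0.164, -0.01], [-0.164, 0.986, 0.011], [0.008, 0.013, -1.0]]
ft_force: [-15.9, 21.4, 5.2]
grip_width: 0.0003
t 19.45 port [-0.0685 -0.0326  0.0425] pos [ 0.5224 -0.2786  0.1303] ydir 99.46 F [-15.9  21.4   5.2] w 0.0003
```

The ring is at its stop, with the force rising sharply. I'll retreat and check everything with the wrist camera.

```bash

python3 -m handwheel '[[[0.002,0.01,0,0],[0,0.01,0,0],[0,0,-0.03,0],[0,0,-0.035,0],[0,0,-0.035,0]]]' >/dev/null
python3 -m handwheel '[[[-0.036,-0.004,-0.018,0],[-0.036,-0.004,-0.018,0],[-0.036,-0.004,-0.01,0],[-0.036,-0.004,0,0],[0,0,0,0]]]' >/dev/null
python3 -m handwheel '[[[0,0,0,0],[0,0,0,0],[0,0,0,0]]]'
python3 - <<'E'
from h import *
from rig import env
p,d,X=snap(env,"wrist","w6");L=(X-o)@A;go(env)
og=(d>0)&hue(p,6,18)&(np.hypot(L[...,0],L[...,1])<.06)&(L[...,2]>.062)&(L[...,2]<.08);t=L[og]
print('plate top',len(t),np.median(t,0),np.percentile(t[:,:2],[1,99],axis=0),np.polyfit(t[:,0],t[:,2],1))
red=hue(p,172,4,130)&(d>0)
R=L[red];R=R[(R[:,2]>.02)&(R[:,2]<.065)&(np.hypot(R[:,0],R[:,1])<.11)];q=np.median(R,0);a=np.degrees(np.arctan2(q[1],q[0]))%360;print('post',q,a,'q',np.radians(a-142.5))
E
```

```text
time_s: 20.53
position: [0.6644, -0.2564, 0.2784]
tool_rot: [[-0.987, -0.163, 0.001], [-0.163, 0.987, -0.001], [-0.001, -0.001, -1.0]]
ft_force: [0.1, -0.9, -0.2]
grip_width: -0.0002
t 20.5833 port [ 0.128  -0.034   0.1061] pos [ 0.6643 -0.2565  0.2787] ydir 99.36 F [-0.3  0.6  0.3] w -0.0002
plate top 1383 [ 0.00375721 -0.00055527  0.06792766] [[-0.01821196 -0.00708758]
 [ 0.02172085  0.00651476]] [-0.02242561  0.06768189]
post [-0.06311277 -0.05318452  0.04594557] 220.12051482041147 q 1.3547335507092353
```

View pics/w6.png

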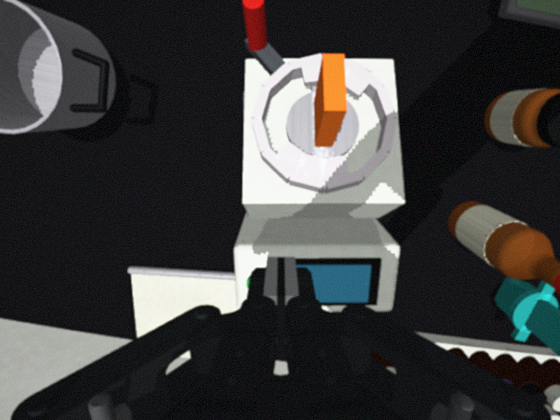

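```bash
python3 -c "
from rig import env
env.close_job();print('done')"
```

```text
the job is handed in; nothing more can be done
done
```

The orange cartridge is in the port with the ring locked over its ears, and I handed the job in at about 20.6 s of the 69 s allowed. `close_job` gives no verdict, so the numbers below are my own last measurements.

**What I did**
1. The ring started at about 0.87 rad, so I pushed its lever open to roughly 0.1–0.17 rad.
2. I took the orange cartridge from the rack. The moves cannot tilt the tool, so I tipped the cartridge about 28° in the grip against the port block's upper edge.
3. I pushed it home on the seat, let go, and pushed the lever to its stop at the red mark.

**Last checks (wrist camera)**
- **Depth:** the top of the grip stood 67.9 mm above the face, so the foot is 50 mm below it, which is home.
- **Centring:** it sits about 2 mm off the axis in port x and under 0.5 mm in y. The limit is 4 mm.
- **Lock ring:** it measured about 1.35 rad, slightly past the 1.31 stop, so that reading is a few hundredths off. The push force also rose sharply at the stop.
- **Clearance:** the arm is clear and the wrist force is about zero.

**Where readings disagreed**
- The scene and side cameras differed by about 1 cm, so I relied on the wrist camera for the final positions.
- The slope of the plate top gave a tilt of 0.003 rad before locking and 0.022 rad after. I put that down to noise, and both are under 0.08.

I did not measure the seat directly; its position follows from the cartridge's depth. I also did not re-measure the bystanders or the other two cartridges at the end. I saw no contact with them in the pictures or forces.

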